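# Hang a keyhole stop bracket on a sloped assembly board

## Task

Fit the aluminium stop bracket to the sloped cork-faced board: set its keyhole plate flat on the cork with the screw head through the large round hole, the bracket's flange uphill, and let go of it there. Then push it straight down the slope until the screw is fully home at the end of the narrow slot, and leave it lying flat and square on the board. Do not disturb the screwdriver, pliers, calipers or cup.

Things in the scene. Friction and masses are not known exactly. Their poses are not given: they have to be found in the camera images.
- face: Cork face of the fixed sloped board, inclined 20 degrees, lower edge nearer the robot. Origin: foot of the screw on the cork, mid-width, 70 mm above the bench; x up the slope, y left across it, z square out of the cork. Cork spans x -89 to +125 mm, 220 mm wide; a lip at the lower edge stands 7 mm proud. Friction holds the bracket where it is let go on the cork; a few N push it along.
- screw_head (a point): Centre of the top of the screw's round head, 15 mm from the cork along the face's z. The steel screw stands square to the cork: shank 8 mm diameter, head 18 mm diameter, head's underside 10 mm above the cork. Fixed.
- bracket_flange (a point): Centre of the upright flange of the loose aluminium angle bracket (0.24 kg): grip here. x points from the plate's free end to the flange, y along the flange, z up from the plate. Plate 120 (x) x 80 (y) x 6 mm, lying flat at first; flange at its +x end, 10 mm thick, 80 mm wide, top 55 mm above the plate's underside; this point is 30 mm above it. Blue patch on the plate side.
- bracket_hole (a point): Centre of the large round hole (26 mm diameter) of the bracket's keyhole, in the plane of the plate's underside; 80 mm from the flange's centre in -x. Same axes as the flange point.
- bracket_slot (a point): Centre of the round end of the keyhole's narrow slot (11 mm wide), in the plane of the plate's underside; 35 mm from the large hole's centre in +x, towards the flange. When the screw is fully home this point lies at the foot of the screw (up to 2 mm below it on the slope). Same axes as the flange point.
- driver_yellow: Loose screwdriver with yellow handle, 205 mm long, lying on the bench; bystander.
- pliers_blue: Loose pliers with blue handles, 165 mm long, lying on the bench; bystander.
- calipers: Loose grey calipers, 200 mm long, lying on the bench; bystander.
- mix_cup: Loose shallow cup, 54 mm diameter and 22 mm high, standing on the bench; bystander.
Mind the look-alikes: they are no part of the job. What is meant by the part that bears bracket_flange is not green, and is the smaller of those in its own colour.

How it is judged:
By the outcome, as a careful person would: the job done as asked, in the order asked, and still so for the second after the job is handed in, with the robot touching nothing.
It also fails if it takes over 51 s, if anything falls off the work surface, if the arm or the gripper's body presses on something with over 40 N, if the wrist force passes 120 N, or if a joint passes its speed limit or range.

## Robot

A 7-joint arm with a two-finger parallel gripper is mounted at the origin on a cart in front of the work surface, level with it; the furniture and walls round the work are solid. World frame = base frame: x ahead of the robot, y to its left, z up, the work surface at z = 0. Lengths are in m, angles in rad, forces in N, time in s.
With the tool pointing down it reaches from about 0.4 to 0.85 m from the base axis. Payload 4.5 kg.
Tool frame: the origin (TCP) lies at the centre of the arm's flange, where the gripper is bolted on; the fingertips stand 173 mm ahead of it and the grasp point (between the pads) lies 155 mm ahead of it; z points along the fingers, y is the line along which they close (so a half turn about z gives the same grasp; the last joint's range is limited). The gripper opens to 85 mm and grips with 20 to 120 N. Pads are 22 mm wide; open, the fingers measure 114 mm over their backs; the gripper's body (76 mm by 85 mm) begins 54 mm behind the grasp point. The pads swing forward as they close: fully open they stand 13 mm farther back than shut.
Start: joints at [-1.075, 0.689, -0.195, 1.565, 0.157, 0.902, -0.215], TCP at [0.278, 0.56, 0.405] pointing down, gripper open.
Joint ranges: [-3.01, 3.01], [-0.46, 2.08], [-1.47, 1.51], [0.13, 2.56], [-1, 4.14], [0.04, 2.09], [-2.66, 2.66]. Speed limits (rad/s): [2.57, 2.57, 3.14, 3.14, 3.14, 3.14, 3.14].

## Interface

Orientations are given as [roll, pitch, yaw] about the fixed x, y, z axes, in that order (R = Rz(yaw) Ry(pitch) Rx(roll)).
In Python, from rig import ctrl, snapshot, camera_model gives the robot as it stands.
- The arm moves only by the tool jog_arm, never from a script. Its argument "plan" is a list of rows, each an object of numbers: "dx", "dy", "dz": the shift along the world's x, y, z in mm; "ax", "ay", "az": the turn, a rotation vector about the world's x, y, z in rad; "gripper": the finger opening in mm, from 0 to 85.4. In form: [{"dx": .., "dy": .., "dz": .., "ax": .., "ay": .., "az": .., "gripper": ..}, ...]. A call has 1 to 10 rows; each row is the pose to reach, as a shift and turn from the pose commanded when the call began; what a row does not reach only later rows make up. A row lasts 1/10 s, in which the tool goes at most 50 mm and 8.59 degrees, less where a joint would pass 70% of its speed; a pose out of reach is approached as far as the arm can. A call with a gripper value outside its range is refused whole. The fingers move at their own pace and stop on an object; "grip_force" is the grip in N (left out, the last holds). Time passes only in rows, so rows that repeat a pose let the fingers close. It gives the time, the measured TCP pose, the force, the opening and the grip force at its end, in the units of the state.
- ctrl.observe(): the state, without advancing time (a new reading comes with each control period).
- snapshot(name): name is "scene" or "top" or "wrist"; returns (picture, depth): 400x640x3 uint8, red, green, blue; 400x640 float32, m along the optical axis (not along the pixel's ray), 0 where there is no reading.
- camera_model(name): a dict with "fx", "fy", "cx", "cy" (pixels), "origin" and "attitude" of the camera in the world. Camera axes: x right, y up, looking along -z (the intrinsics and any distortion apply to the point x, -y, -z); pixel columns grow to the right and rows downward; lengths in m; the calibration is good to about 2 mm. A picture is of the moment at which its call begins: read the wrist's pose just before it. camera_model takes no time and is no camera call; for the wrist camera it gives the pose at the moment of the call.
- ctrl.finish_job(): hands the job in; it is judged then, once.
The state is a dict: "time": time; "joints": joint angles; "dq": joint speeds; "tau": joint torques, N m; "ee_pos": TCP position; "tcp_rot": TCP orientation; "ft_force": force on the tool from outside, world axes, zero at the start; "moment": the same for the moment, N m; "opening": opening from 0.0 (shut) to 1.0 (fully open); "grip_force": force on a finger pad.
Only numpy, scipy, OpenCV 4.12 (cv2) and the standard library are available. Lean on these libraries where they do the work, as an engineer would, in place of code of your own. Each camera call takes 0.05 s, during which the arm holds its last target. There are 200 camera calls.

## Working session

There is one attempt and no reset: what is moved stays moved. The work goes in short steps, Python scripts to look and compute and a tool call to move; the robot and the scene stay as the last step left them, time stands still between calls to the robot, and variables do not carry over. Pictures are saved under pics/ and viewed, at most 10 in all, crops included, and the job is handed in when it is done.

Besides the shell and the picture viewer there is one more tool, called after "Call:" as a command line: name --argument value ..., lists and objects as JSON in quotes. jog_arm: Moves the arm, as the interface text tells. Its arguments: {"type":"object","properties":{"plan":{"type":"array"},"grip_force":{"type":"number"}},"required":["plan"]}

```bash
mkdir -p pics; ls; cat > h.py <<'E'
import numpy as np, cv2
from rig import ctrl, snapshot, camera_model
from scipy.spatial.transform import Rotation as R
def cloud(d,m):
    v,u=np.mgrid[0:400,0:640]
    A=np.array(m["attitude"]); 
    if A.shape!=(3,3): A=R.from_euler('xyz',A).as_matrix()
    p=np.stack([(u-m["cx"])/m["fx"]*d,-(v-m["cy"])/m["fy"]*d,-d],-1)
    return p@A.T+np.array(m["origin"])
def take(n):
    m=camera_model(n); im,d=snapshot(n); np.savez(f"{n}.npz",im=im,d=d,P=cloud(d,m)); return im,d,m
E
python3 - <<'E'
from h import *
print(ctrl.observe())
ims=[]
for n in("scene","top"):
    im,d,m=take(n); print(m); cv2.imwrite(f"pics/{n}0.png",im[...,::-1])
E
```

```text
pics
{'time': 0.0, 'joints': array([-1.07517718,  0.68999934, -0.19451687,  1.56639848,  0.15731301,
        0.90252856, -0.21507217]), 'dq': array([-0.00054966,  0.00028893, -0.00067907,  0.00135013,  0.00164156,
        0.00052216,  0.00032001]), 'tau': array([-5.53157533e-04, -5.39599478e+01, -1.26650311e+00, -1.58536237e+01,
        9.16247402e-03,  9.51886293e-03,  7.07811239e-06]), 'ee_pos': array([0.27835491, 0.55919728, 0.40385973]), 'tcp_rot': array([-3.13965927e+00,  1.54096468e-04,  2.67990290e+00]), 'ft_force': array([-0.09253568, -0.49388372,  0.2169524 ]), 'moment': array([-0.00682846,  0.02939749,  0.007165  ]), 'grip_force': 0.0, 'opening': 1.0017734907212918}
{'fx': 433.4562528126705, 'fy': 433.4562528126705, 'cx': 318.31492049242166, 'cy': 197.6420430480623, 'origin': array([-0.82274738,  0.7712372 ,  1.04008827]), 'attitude': array([ 1.02273619, -0.0127601 , -2.09417165])}
{'fx': 472.2896803491824, 'fy': 472.2896803491824, 'cx': 321.0769540581684, 'cy': 195.54123592758907, 'origin': array([ 0.38535405, -0.00239488,  1.63283405]), 'attitude': array([ 0.0728895 , -0.01203103, -1.57245304])}
```

View pics/scene0.png

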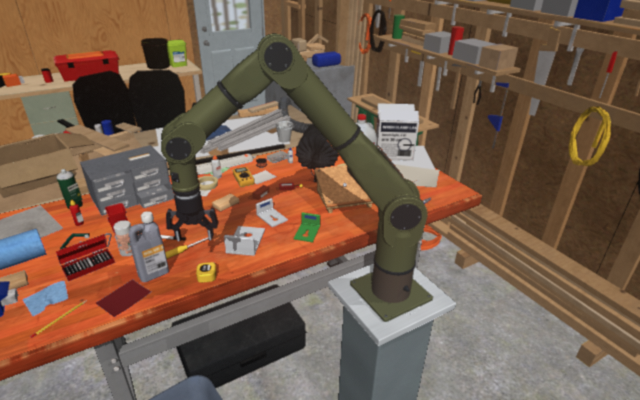

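View pics/top0.png

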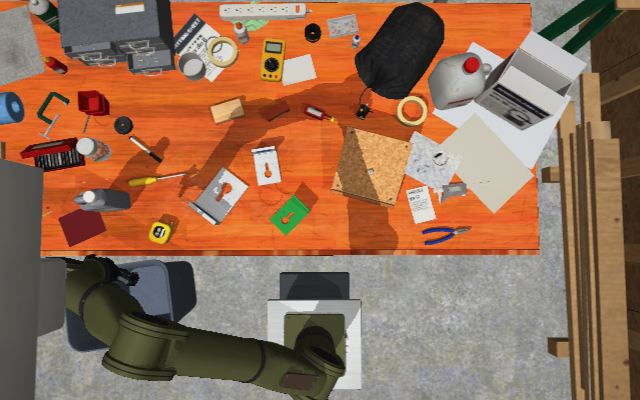

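Scene and top views. Candidates for the bracket in top view: large aluminium one (220,195), small aluminium one (266,166) and green one (291,214). The description points to (266,166). The board is at (372,167) with its screw at (371,170).

```bash
python3 - <<'E'
from h import *
T=np.load("top.npz");im,P=T["im"],T["P"]
# calibration check on bench
print("bench z",np.round([P[v,u] for v,u in((190,300),(230,200),(120,180))],4).tolist())
c=cv2.resize(im[125:245,175:425],None,fx=3.2,fy=3.2,interpolation=cv2.INTER_CUBIC)
cv2.imwrite("pics/crop.png",c[...,::-1])
hsv=cv2.cvtColor(im,cv2.COLOR_RGB2HSV)
# small bracket: low saturation
m=np.zeros((400,640),np.uint8);m[135:195,245:290]=(hsv[135:195,245:290,1]<90)
n,l,s,ce=cv2.connectedComponentsWithStats(m);k=1+s[1:,4].argmax();print(s[k],ce[k])
q=P[l==k];z=q[:,2];print("z hist",np.histogram(z,8))
for nm,w in(("plate",(z>0)&(z<.012)),("flange",z>.045)):
    r=cv2.minAreaRect((q[w][:,:2]*1000).astype(np.float32));print(nm,w.sum(),r,np.median(z[w]),cv2.boxPoints(r).tolist())
# cork
b=np.zeros((400,640),bool);b[145:190,345:400]=1
Q=P[b];Q=Q[Q[:,2]>.02]
A=np.c_[Q[:,:2],np.ones(len(Q))]
w=np.ones(len(Q),bool)
for _ in range(5):
    x=np.linalg.lstsq(A[w],Q[w,2],rcond=None)[0];res=Q[:,2]-A@x;w=abs(res)<.003
nrm=np.r_[-x[:2],1];nrm/=np.linalg.norm(nrm)
print("n",nrm,"tilt",np.degrees(np.arccos(nrm[2])),"uphill yaw",np.arctan2(x[1],x[0]),w.mean())
S=Q[(res*nrm[2]>.009)&(res*nrm[2]<.02)];print("head",len(S),S.mean(0),S.min(0),S.max(0),np.median((res*nrm[2])[(res>.009)]))
E
```

```text
bench z [[0.5241, 0.0509, -0.0021], [0.3861, 0.3956, -0.0057], [0.7704, 0.4713, -0.003]]
[251 146  30  40 798] [266.18671679 164.95864662]
z hist (array([793,   0,   0,   0,   0,   0,   0,   5]), array([-0.00521786,  0.19953863,  0.40429512,  0.60905161,  0.8138081 ,
        1.01856459,  1.22332107,  1.42807756,  1.63283405]))
plate 590 ((608.208984375, 168.27980041503906), (127.6979751586914, 83.67855072021484), 10.655590057373047) 0.006701962706089359 [[537.7247314453125, 197.59161376953125], [553.197265625, 115.35599517822266], [678.6932373046875, 138.96798706054688], [663.220703125, 221.20361328125]]
flange 79 ((541.8927001953125, 79.66905212402344), (346.4814453125, 70.0423583984375), 39.0938720703125) 0.05596662573537592 [[385.35406494140625, -2.3948822021484375], [429.52227783203125, -56.7557258605957], [698.4313354492188, 161.7329864501953], [654.2631225585938, 216.0938262939453]]
n [ 0.14141198 -0.19164132  0.9712241 ] tilt 13.778408347040367 uphill yaw 2.206507832082135 0.09292929292929293
head 318 [ 0.62446397 -0.20274785  0.08697855] [ 0.55709399 -0.28047238  0.0745983 ] [ 0.66533644 -0.09996489  0.10022451] 0.02236935824031865
```

View pics/crop.png

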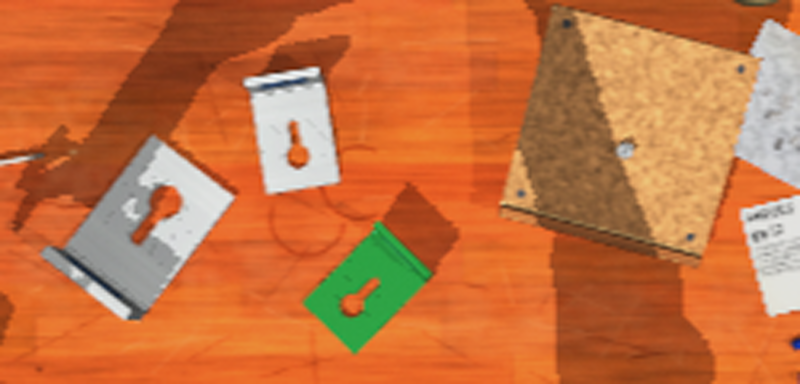

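The crop confirms the choice: the small silver angle bracket, with its flange at the far end (crop 283,80), its hole at (298,157) and its slot towards the flange. The screw is at crop (625,149), the board's lower edge runs (503,205)–(697,262) and its top edge (553,5)–(760,60).

```bash
python3 - <<'E'
from h import *
T=np.load("top.npz");im,P=T["im"],T["P"]
poly=np.array([[553,5],[760,60],[697,255],[503,202]])/3.2+[175,125]
m=np.zeros((400,640),np.uint8);cv2.fillPoly(m,[poly.astype(int)],1);m=cv2.erode(m,np.ones((5,5)))>0
Q=P[m];print(len(Q),np.percentile(Q,[1,50,99],axis=0).round(3).tolist())
A=np.c_[Q[:,:2],np.ones(len(Q))];w=Q[:,2]>.01
for t in(.03,.015,.008,.004,.004):
    x=np.linalg.lstsq(A[w],Q[w,2],rcond=None)[0];res=Q[:,2]-A@x;w=abs(res)<t
n=np.r_[-x[:2],1];n/=np.linalg.norm(n)
print("tilt",np.degrees(np.arccos(n[2])),"uphill yaw",np.arctan2(x[1],x[0]),w.mean(),"res std",res[w].std())
h=res*n[2];S=Q[(h>.010)&(h<.02)];print("head",len(S),np.median(S,0),np.median(h[h>.01]))
uv=np.argwhere(m)[(h>.01)&(h<.02)];print(uv.tolist()[:40])
fm=P[172,370];print("z at screw plane",np.median(S,0)[:2]@x[:2]+x[2], fm)
for a,b in((0,1),(1,2),(3,2),(0,3)):
    e=[P[int(p[1]),int(p[0])] for p in((poly[a]-poly.mean(0))*.95+poly.mean(0),(poly[b]-poly.mean(0))*.95+poly.mean(0))];d=e[1]-e[0];print(np.linalg.norm(d)/.95,np.arctan2(d[1],d[0]))
# bracket flange top & plate details
hsv=cv2.cvtColor(im,cv2.COLOR_RGB2HSV)
k=np.zeros((400,640),bool);k[138:192,248:286]=1
z=P[...,2]
for nm,w in(("plate",k&(z>.001)&(z<.012)&(hsv[...,1]<90)),("flange",k&(z>.04)&(z<.07))):
    r=cv2.minAreaRect((P[w][:,:2]*1000).astype(np.float32));print(nm,w.sum(),r,np.median(z[w]))
E
```

```text
3641 [[0.493, -0.296, 0.039], [0.601, -0.186, 0.078], [0.703, -0.078, 0.113]]
tilt 20.027415081861438 uphill yaw -0.24981810650195851 0.7234276297720407 res std 0.0021567778460823877
head 29 [ 0.57649205 -0.18603638  0.08350482] 0.01419583034554487
[[142, 391], [151, 384], [162, 351], [162, 389], [169, 370], [169, 371], [170, 370], [170, 371], [170, 372], [171, 368], [171, 369], [171, 370], [171, 372], [172, 368], [172, 369], [172, 370], [172, 371], [172, 372], [173, 369], [173, 370], [173, 371], [173, 372], [174, 370], [174, 371], [178, 352], [178, 382], [181, 381], [187, 395], [189, 373]]
z at screw plane 0.06831132513271021 [ 0.57649205 -0.18320854  0.08243778]
0.21912280973671003 -1.83186186985983
0.21644151271381912 2.86531908697753
0.20960928676202642 -1.829189480897142
0.21461213185543587 2.9120159749514287
plate 571 ((608.208984375, 168.27980041503906), (127.6979751586914, 83.67855072021484), 10.655590057373047) 0.006892075846179901
flange 91 ((659.3630981445312, 173.59695434570312), (13.87750244140625, 79.4239730834961), 11.606907844543457) 0.05438294826625567
```

Call:
jog_arm --plan '[{"dx": 40, "dy": -40, "dz": 0, "az": -0.1}, {"dx": 75, "dy": -75, "dz": 0, "az": -0.2}, {"dx": 110, "dy": -110, "dz": -5, "az": -0.3}, {"dx": 145, "dy": -145, "dz": -10, "az": -0.4}, {"dx": 180, "dy": -180, "dz": -15, "az": -0.5}, {"dx": 215, "dy": -215, "dz": -20, "az": -0.6}, {"dx": 250, "dy": -250, "dz": -25, "az": -0.7}, {"dx": 285, "dy": -285, "dz": -30, "az": -0.8}, {"dx": 310, "dy": -310, "dz": -35, "az": -0.86}, {"dx": 330, "dy": -330, "dz": -40, "az": -0.92}]'

```text
invalid input at $.plan[0]: expected keys dx, dy, dz, ax, ay, az, gripper
```

Call:
jog_arm --plan '[{"dx": 40, "dy": -40, "dz": 0, "ax": 0, "ay": 0, "az": -0.1, "gripper": 85}, {"dx": 75, "dy": -75, "dz": 0, "ax": 0, "ay": 0, "az": -0.2, "gripper": 85}, {"dx": 110, "dy": -110, "dz": -5, "ax": 0, "ay": 0, "az": -0.3, "gripper": 85}, {"dx": 145, "dy": -145, "dz": -10, "ax": 0, "ay": 0, "az": -0.4, "gripper": 85}, {"dx": 180, "dy": -180, "dz": -15, "ax": 0, "ay": 0, "az": -0.5, "gripper": 85}, {"dx": 215, "dy": -215, "dz": -20, "ax": 0, "ay": 0, "az": -0.6, "gripper": 85}, {"dx": 250, "dy": -250, "dz": -25, "ax": 0, "ay": 0, "az": -0.7, "gripper": 85}, {"dx": 285, "dy": -285, "dz": -30, "ax": 0, "ay": 0, "az": -0.8, "gripper": 85}, {"dx": 310, "dy": -310, "dz": -35, "ax": 0, "ay": 0, "az": -0.86, "gripper": 85}, {"dx": 330, "dy": -330, "dz": -40, "ax": 0, "ay": 0, "az": -0.92, "gripper": 85}]'

```text
time: 1.1
ee_pos: [0.6105, 0.2259, 0.364]
tcp_rot: [3.142, 0.002, 1.754]
ft_force: [-0.4, 1.0, -0.2]
opening: 0.995
grip_force: 0.0
```

Call:
jog_arm --plan '[{"dx": 20, "dy": -25, "dz": 0, "ax": 0, "ay": 0, "az": 0, "gripper": 85}, {"dx": 40, "dy": -45, "dz": 0, "ax": 0, "ay": 0, "az": 0, "gripper": 85}, {"dx": 47, "dy": -54, "dz": 0, "ax": 0, "ay": 0, "az": 0, "gripper": 85}, {"dx": 47, "dy": -54, "dz": 0, "ax": 0, "ay": 0, "az": 0, "gripper": 85}, {"dx": 47, "dy": -54, "dz": 0, "ax": 0, "ay": 0, "az": 0, "gripper": 85}]'

```text
time: 1.6
ee_pos: [0.6545, 0.1771, 0.3644]
tcp_rot: [-3.14, -0.002, 1.761]
ft_force: [0.0, 0.9, -0.4]
opening: 0.999
grip_force: 0.0
```

```bash
python3 - <<'E'
from h import *
o=ctrl.observe();print(o["ee_pos"],o["tcp_rot"],o["joints"].round(2))
im,d,m=take("wrist");print(m)
cv2.imwrite("pics/w1.png",im[...,::-1])
P=np.load("wrist.npz")["P"];z=P[...,2]
w=(d>0)&(z>.045)&(z<.065);n,l,s,c=cv2.connectedComponentsWithStats(w.astype(np.uint8));k=1+s[1:,4].argmax();print(s[k])
r=cv2.minAreaRect((P[l==k][:,:2]*1000).astype(np.float32));print("flange top",r,np.median(z[l==k]))
hsv=cv2.cvtColor(im,cv2.COLOR_RGB2HSV)
w=(d>0)&(z>.002)&(z<.010)&(hsv[...,1]<90);n,l,s,c=cv2.connectedComponentsWithStats(w.astype(np.uint8));
for k in 1+np.argsort(-s[1:,4])[:3]: print(s[k],cv2.minAreaRect((P[l==k][:,:2]*1000).astype(np.float32)))
print("bench",np.median(z[(hsv[...,1]>150)&(d>0)]))
E
```

```text
[0.65445249 0.17710142 0.36437767] [-3.14017952e+00 -1.78299800e-03  1.76132514e+00] [-0.34  0.8   0.01  1.43 -0.01  0.9  -0.13]
{'fx': 333.6145043811902, 'fy': 333.6145043811902, 'cx': 321.1877164790272, 'cy': 193.26342161477433, 'origin': array([0.63764746, 0.25816954, 0.33361301]), 'attitude': array([-0.32259561,  0.00059751,  0.1918721 ])}
[ 321  140   15   89 1037]
flange top ((659.6679077148438, 173.41612243652344), (10.61379337310791, 79.7379150390625), 9.55040168762207) 0.05467640419179548
[ 120    0  177   94 7665] ((529.34619140625, 303.5265808105469), (111.99551391601562, 104.45199584960938), 52.79759216308594)
[ 211  130  123   80 7626] ((605.478515625, 164.0333251953125), (119.9064712524414, 80.62089538574219), 9.548383712768555)
[ 545  279   50   63 1146] ((971.10302734375, 61.2001953125), (49.62495803833008, 88.42671966552734), 15.018867492675781)
bench 1.3210381348549571e-05
```

View pics/w1.png

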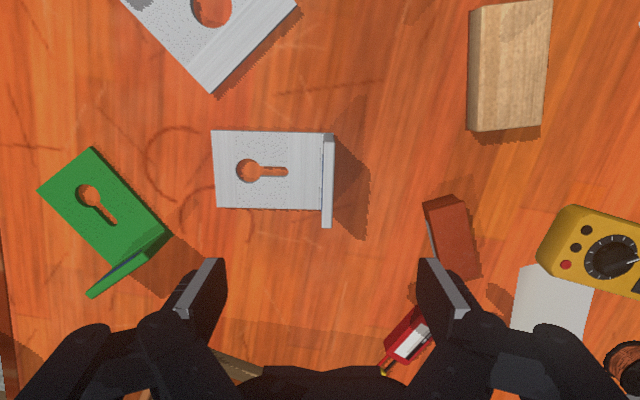

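The wrist view shows the chosen bracket at (270,172), flange edge at (327,180), keyhole at (250,171). The measured 119.9 x 80.6 mm matches the given size, and yaw is 9.55°. Descending.

Call:
jog_arm --plan '[{"dx": 3, "dy": -3, "dz": -40, "ax": 0, "ay": 0, "az": -0.024, "gripper": 85}, {"dx": 3, "dy": -3, "dz": -80, "ax": 0, "ay": 0, "az": -0.024, "gripper": 85}, {"dx": 3, "dy": -3, "dz": -110, "ax": 0, "ay": 0, "az": -0.024, "gripper": 70}, {"dx": 3, "dy": -3, "dz": -135, "ax": 0, "ay": 0, "az": -0.024, "gripper": 60}, {"dx": 3, "dy": -3, "dz": -155, "ax": 0, "ay": 0, "az": -0.024, "gripper": 60}, {"dx": 3, "dy": -3, "dz": -165, "ax": 0, "ay": 0, "az": -0.024, "gripper": 60}, {"dx": 3, "dy": -3, "dz": -165, "ax": 0, "ay": 0, "az": -0.024, "gripper": 60}, {"dx": 3, "dy": -3, "dz": -165, "ax": 0, "ay": 0, "az": -0.024, "gripper": 60}]'

```text
time: 2.45
ee_pos: [0.6586, 0.1735, 0.2007]
tcp_rot: [3.14, -0.001, 1.737]
ft_force: [-0.4, 0.1, 1.5]
opening: 0.707
grip_force: 0.0
```

```bash
python3 - <<'E'
from h import *
o=ctrl.observe();print(o["ee_pos"],o["tcp_rot"],o["opening"],o["ft_force"])
E
```

```text
[0.6585675  0.1734709  0.20066953] [ 3.14023705e+00 -6.01534850e-04  1.73680856e+00] 0.7070335916990782 [-0.36255477  0.14132775  1.52384099]
```

Call:
jog_arm --plan '[{"dx": 1, "dy": 0, "dz": -8, "ax": 0, "ay": 0, "az": 0, "gripper": 60}, {"dx": 1, "dy": 0, "dz": -14, "ax": 0, "ay": 0, "az": 0, "gripper": 40}, {"dx": 1, "dy": 0, "dz": -14, "ax": 0, "ay": 0, "az": 0, "gripper": 20}, {"dx": 1, "dy": 0, "dz": -14, "ax": 0, "ay": 0, "az": 0, "gripper": 5}, {"dx": 1, "dy": 0, "dz": -14, "ax": 0, "ay": 0, "az": 0, "gripper": 0}, {"dx": 1, "dy": 0, "dz": -14, "ax": 0, "ay": 0, "az": 0, "gripper": 0}, {"dx": 1, "dy": 0, "dz": -14, "ax": 0, "ay": 0, "az": 0, "gripper": 0}, {"dx": 1, "dy": 0, "dz": -14, "ax": 0, "ay": 0, "az": 0, "gripper": 0}]' --grip_force 60

```text
time: 3.25
ee_pos: [0.6597, 0.1725, 0.186]
tcp_rot: [3.141, -0.0, 1.736]
ft_force: [1.2, 0.7, 0.2]
opening: 0.109
grip_force: 58.7
```

Call:
jog_arm --plan '[{"dx": 0, "dy": 0, "dz": 15, "ax": 0, "ay": 0, "az": 0, "gripper": 0}, {"dx": 0, "dy": 0, "dz": 45, "ax": 0, "ay": 0, "az": 0, "gripper": 0}, {"dx": 0, "dy": 0, "dz": 85, "ax": 0, "ay": 0, "az": 0, "gripper": 0}, {"dx": -10, "dy": -20, "dz": 120, "ax": 0, "ay": 0, "az": -0.05, "gripper": 0}, {"dx": -30, "dy": -50, "dz": 145, "ax": 0, "ay": 0, "az": -0.11, "gripper": 0}, {"dx": -45, "dy": -85, "dz": 165, "ax": 0, "ay": 0, "az": -0.17, "gripper": 0}, {"dx": -60, "dy": -120, "dz": 185, "ax": 0, "ay": 0, "az": -0.23, "gripper": 0}, {"dx": -75, "dy": -155, "dz": 200, "ax": 0, "ay": 0, "az": -0.29, "gripper": 0}, {"dx": -90, "dy": -190, "dz": 210, "ax": 0, "ay": 0, "az": -0.35, "gripper": 0}, {"dx": -105, "dy": -225, "dz": 214, "ax": 0, "ay": 0, "az": -0.42, "gripper": 0}]'

```text
time: 4.25
ee_pos: [0.5534, -0.0538, 0.4017]
tcp_rot: [3.14, -0.001, 1.313]
ft_force: [0.3, -0.8, -3.7]
opening: 0.114
grip_force: 58.9
```

Call:
jog_arm --plan '[{"dx": -15, "dy": -35, "dz": 0, "ax": 0, "ay": 0, "az": 0, "gripper": 0}, {"dx": -30, "dy": -70, "dz": 0, "ax": 0, "ay": 0, "az": 0, "gripper": 0}, {"dx": -45, "dy": -100, "dz": 0, "ax": 0, "ay": 0, "az": 0, "gripper": 0}, {"dx": -55, "dy": -115, "dz": 0, "ax": 0, "ay": 0, "az": 0, "gripper": 0}, {"dx": -55, "dy": -120, "dz": 0, "ax": 0, "ay": 0, "az": 0, "gripper": 0}, {"dx": -55, "dy": -120, "dz": 0, "ax": 0, "ay": 0, "az": 0, "gripper": 0}, {"dx": -55, "dy": -120, "dz": 0, "ax": 0, "ay": 0, "az": 0, "gripper": 0}]'

```text
time: 4.95
ee_pos: [0.5002, -0.171, 0.4]
tcp_rot: [3.141, -0.001, 1.318]
ft_force: [0.4, 0.9, -2.7]
opening: 0.107
grip_force: 58.9
```

```bash
python3 - <<'E'
from h import *
o=ctrl.observe();print(o["ee_pos"],o["tcp_rot"],o["joints"].round(2),o["opening"],o["grip_force"],o["ft_force"])
im,d,m=take("wrist");print(m)
cv2.imwrite("pics/w2.png",im[...,::-1])
E
```

```text
[ 0.50021925 -0.17103349  0.39996012] [ 3.14085903e+00 -1.35762915e-03  1.31787933e+00] [ 0.19  0.57  0.08  1.87 -0.07  0.7   0.06] 0.10697359184419816 58.862364292144775 [ 0.35391555  0.90793057 -2.67067173]
{'fx': 333.6145043811902, 'fy': 333.6145043811902, 'cx': 321.1877164790272, 'cy': 193.26342161477433, 'origin': array([ 0.51954924, -0.09106802,  0.3691447 ]), 'attitude': array([-0.32267613, -0.0014436 , -0.25149127])}
```

View pics/w2.png

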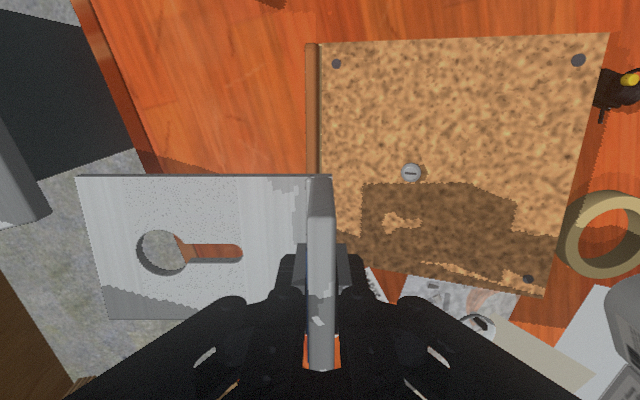

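The held bracket is fully visible: its hole is centred near (163,253), the slot runs right to about (240,252), and the flange is at (320,270). The screw head is at (411,173), with the cork around it and the lip at the left edge (312).

```bash
cat > meas.py <<'E'
from h import *
def plane(Q,ts=(.02,.01,.005,.003,.003)):
    w=np.ones(len(Q),bool)
    for t in ts:
        c=Q[w].mean(0);n=np.linalg.svd(Q[w]-c,full_matrices=False)[2][2];w=abs((Q-c)@n)<t
    return n*np.sign(n[2]),c,w
def face_from(P,corkmask,screwbox):
    Q=P[corkmask];n,c,w=plane(Q)
    u0,u1,v0,v1=screwbox;S=P[v0:v1,u0:u1].reshape(-1,3);h=(S-c)@n
    S=S[(h>.011)&(h<.019)];hh=(S-c)@n
    q=S-np.outer(hh,n); (a,b)=q.min(0),q.max(0)
    return n,c,S,np.median(hh)
E
python3 - <<'E'
from meas import *
T=np.load("wrist.npz");im,d,P=T["im"],T["d"],T["P"]
o=ctrl.observe();Rt=R.from_euler('xyz',o["tcp_rot"]).as_matrix();t=o["ee_pos"]
cm=np.zeros((400,640),bool);cm[60:160,340:560]=1;cm[160:185,440:540]=1;cm&=d>0
n,c,S,h=face_from(P,cm,(395,428,158,190))
print("n",n,"tilt",np.degrees(np.arccos(n[2])),"uphill yaw",np.arctan2(-n[1],-n[0]),"head h",h,len(S))
hc,(hw,hh_),_=cv2.minAreaRect((S[:,:2]*1000).astype(np.float32));print("head ctr",hc,hw,hh_,S.mean(0))
H=np.r_[np.array(hc)/1000,np.median(S[:,2])];F=H-n*((H-c)@n);print("foot",F)
# square edge: cork left edge (lip) & top edge yaw via mask in plane
ux=-n*n[2];ux[2]+=1;ux/=np.linalg.norm(ux);uy=np.cross(n,ux)
L=(P-F)@np.stack([ux,uy,n],1)
hsv=cv2.cvtColor(im,cv2.COLOR_RGB2HSV)
on=(d>0)&(abs(L[...,2])<.004)&(abs(L[...,0])<.14)&(abs(L[...,1])<.125)
k=np.zeros_like(on);k[25:300,318:620]=1;on&=k
# left edge (y max): per x bin max y ; right side
xs=np.arange(-.07,.12,.01);ym=[L[...,1][on&(abs(L[...,0]-x)<.004)].max() for x in xs];print("y edge",np.round(ym,4),"slope",np.polyfit(xs,ym,1))
ys=np.arange(0,.1,.01);xm=[L[...,0][on&(abs(L[...,1]-y)<.004)].max() for y in ys];print("x edge",np.round(xm,4),np.polyfit(ys,xm,1))
# bracket in tool frame
B=(P-t)@Rt
pm=np.zeros((400,640),bool);pm[185:310,105:295]=1;pm&=(d>0)&(d<.3)
nb,cb,w=plane(B[pm]);nb=-nb*np.sign(nb[2]);print("plate normal in tool",nb,"top plane z at tcp",(nb@cb)/nb[2])
pp=(d>0)&(abs((B-cb)@nb)<.0025);pp[:, :60]=0
n_,l,s,ce=cv2.connectedComponentsWithStats(pp.astype(np.uint8));kk=1+s[1:,4].argmax();print(s[kk])
q=B[l==kk];print("plate rect tool xy",cv2.minAreaRect((q[:,:2]*1000).astype(np.float32)))
cnt,hi=cv2.findContours((l==kk).astype(np.uint8),cv2.RETR_CCOMP,cv2.CHAIN_APPROX_NONE)
for ci,hr in zip(cnt,hi[0]):
    if hr[3]>=0 and len(ci)>60: 
        e=B[ci[:,0,1],ci[:,0,0]];print("hole bbox tool",e.min(0),e.max(0))
E
```

```text
n [-0.33182594  0.08577167  0.93943322] tilt 20.043410832085552 uphill yaw -0.2529474652955663 head h 0.014412304602237271 314
head ctr (577.9877319335938, -184.97100830078125) 16.592517852783203 17.055240631103516 [ 0.5778179  -0.18440637  0.08355233]
foot [ 0.582766   -0.18620611  0.0701859 ]
y edge [0.1099 0.1095 0.1099 0.1097 0.1098 0.1097 0.1093 0.1097 0.1094 0.1098
 0.1095 0.1098 0.1093 0.1097 0.1097 0.1096 0.1099 0.1094 0.1097] slope [-0.00074277  0.10965369]
x edge [0.1244 0.1242 0.1245 0.1245 0.1245 0.1247 0.1244 0.1248 0.1248 0.1246] [0.00442851 0.12434376]
plate normal in tool [-0.00132899 -0.00210785 -0.9999969 ] top plane z at tcp 0.17988080834213807
[   74   175   259   145 24944]
plate rect tool xy ((-0.1370086669921875, -56.403114318847656), (120.81196594238281, 81.37168884277344), 89.99159240722656)
hole bbox tool [-0.01317891 -0.09396968  0.17879977] [ 0.0135733  -0.04001828  0.18256902]
```

The bracket is seated true in the grasp: plate normal within 0.2°, hole 80.7 mm from the TCP axis. The screw foot is at (0.583,-0.186,0.070) as expected, the slope is 20.0° and the uphill yaw -0.253. Tilting to hover 40 mm above the cork.

Call:
jog_arm --plan '[{"dx": 10, "dy": -2, "dz": 0, "ax": -0.022, "ay": -0.085, "az": 0, "gripper": 0}, {"dx": 20, "dy": -4, "dz": 0, "ax": -0.044, "ay": -0.17, "az": 0, "gripper": 0}, {"dx": 35, "dy": -7, "dz": -10, "ax": -0.066, "ay": -0.255, "az": 0, "gripper": 0}, {"dx": 50, "dy": -10, "dz": -25, "ax": -0.0873, "ay": -0.338, "az": 0, "gripper": 0}, {"dx": 65, "dy": -12, "dz": -50, "ax": -0.0873, "ay": -0.338, "az": 0, "gripper": 0}, {"dx": 76, "dy": -14, "dz": -75, "ax": -0.0873, "ay": -0.338, "az": 0, "gripper": 0}, {"dx": 81, "dy": -15, "dz": -90, "ax": -0.0873, "ay": -0.338, "az": 0, "gripper": 0}, {"dx": 81, "dy": -15, "dz": -90, "ax": -0.0873, "ay": -0.338, "az": 0, "gripper": 0}, {"dx": 81, "dy": -15, "dz": -90, "ax": -0.0873, "ay": -0.338, "az": 0, "gripper": 0}, {"dx": 81, "dy": -15, "dz": -90, "ax": -0.0873, "ay": -0.338, "az": 0, "gripper": 0}]'

```text
time: 6.0
ee_pos: [0.5805, -0.1874, 0.3109]
tcp_rot: [2.791, -0.001, 1.316]
ft_force: [0.8, 0.2, -3.6]
opening: 0.107
grip_force: 59.2
```

```bash
cat > rel.py <<'E'
from meas import *
a=-.253;th=np.radians(20.03)
ux=np.array([np.cos(th)*np.cos(a),np.cos(th)*np.sin(a),np.sin(th)]);uy=np.array([-np.sin(a),np.cos(a),0]);n=np.cross(ux,uy)
E=np.stack([ux,uy,n],1);F=np.array([.5828,-.1862,.0702])
def state():
    o=ctrl.observe();Rt=R.from_euler('xyz',o["tcp_rot"]).as_matrix();f=E.T@(o["ee_pos"]-F)*1000
    Rd=np.stack([np.cross(ux,-n),ux,-n],1)
    print("t",o["time"],"TCP in face mm",f.round(2),"rot err world",R.from_matrix(Rd@Rt.T).as_rotvec().round(4),"force face",(E.T@o["ft_force"]).round(1),"mom",o["moment"].round(2),"open",o["opening"].round(3))
    return f
E
python3 - <<'E'
from rel import *
f=state();e=np.array([80.7,0,200])-f;print("to z=200 shift world",(E@e).round(1)," ; to 184:",(E@(e-[0,0,16])).round(1))
im,d,m=take("wrist");cv2.imwrite("pics/w3.png",im[...,::-1])
E
```

```text
Traceback (most recent call last):
  File "rel.py", line 8, in state
    print("t",o["time"],"TCP in face mm",f.round(2),"rot err world",R.from_matrix(Rd@Rt.T).as_rotvec().round(4),"force face",(E.T@o["ft_force"]).round(1),"mom",o["moment"].round(2),"open",o["opening"].round(3))
                                                                                                                                                                                            ^^^^^^^^^^^^^^^^^^
AttributeError: 'float' object has no attribute 'round'
```

```bash
sed -i 's/o\["opening"\].round(3)/round(o["opening"],3)/' rel.py
python3 - <<'E'
from rel import *
f=state();e=np.array([80.7,0,200])-f;print("to z=200 shift world",(E@e).round(1)," ; to 184:",(E@(e-[0,0,16])).round(1))
im,d,m=take("wrist");cv2.imwrite("pics/w3.png",im[...,::-1])
E
```

```text
t 6.0 TCP in face mm [ 80.63  -1.75 226.85] rot err world [-0.0004  0.0012  0.0018] force face [-0.6  0.4 -3.6] mom [ 0.18  0.44 -0.  ] open 0.107
to z=200 shift world [  9.4  -0.6 -25.2]  ; to 184: [ 14.7  -2.  -40.2]
```

View pics/w3.png

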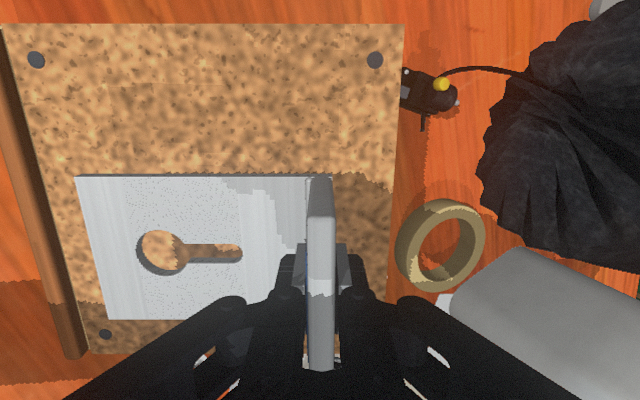

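The bracket is square over the board and the screw is hidden under the plate, since the camera looks from the side. I'll lower in two steps and watch the forces.

Call:
jog_arm --plan '[{"dx": 3, "dy": 0.5, "dz": -8, "ax": 0, "ay": 0.001, "az": 0.002, "gripper": 0}, {"dx": 6, "dy": 0, "dz": -16, "ax": 0, "ay": 0.001, "az": 0.002, "gripper": 0}, {"dx": 9.4, "dy": -0.6, "dz": -25, "ax": 0, "ay": 0.001, "az": 0.002, "gripper": 0}, {"dx": 9.4, "dy": -0.6, "dz": -25, "ax": 0, "ay": 0.001, "az": 0.002, "gripper": 0}, {"dx": 9.4, "dy": -0.6, "dz": -25, "ax": 0, "ay": 0.001, "az": 0.002, "gripper": 0}, {"dx": 9.4, "dy": -0.6, "dz": -25, "ax": 0, "ay": 0.001, "az": 0.002, "gripper": 0}]'

```text
time: 6.65
ee_pos: [0.5899, -0.1881, 0.2847]
tcp_rot: [2.793, -0.0, 1.318]
ft_force: [-0.0, 0.1, -2.9]
opening: 0.11
grip_force: 59.1
```

```bash
python3 - <<'E'
from rel import *
f=state();e=np.array([80.7,0,187])-f;print("to z=187",(E@e).round(1)," ; to 185:",(E@(e-[0,0,2])).round(1))
im,d,m=take("wrist");P=np.load("wrist.npz")["P"];L=(P-F)@E*1000
s=(d>0)&(L[...,2]>25)  # nothing
hb=L[225:285,130:195];print("pts in hole >: z hist",np.histogram(hb[...,2],bins=[-5,5,11,14,17,19,22,25,40]))
c=cv2.resize(im[160:330,60:350],None,fx=2.7,fy=2.7);cv2.imwrite("pics/w4.png",c[...,::-1])
E
```

```text
t 6.65 TCP in face mm [ 8.0350e+01 -1.2000e-01  1.9905e+02] rot err world [-0.0008 -0.0012 -0.0001] force face [-1.1  0.1 -2.7] mom [ 0.16  0.51 -0.01] open 0.11
to z=187 [  4.3  -1.  -11.2]  ; to 185: [  5.   -1.2 -13.1]
pts in hole >: z hist (array([ 699,    4,  319,  783,  616, 1470,    0,    0]), array([-5,  5, 11, 14, 17, 19, 22, 25, 40]))
```

View pics/w4.png

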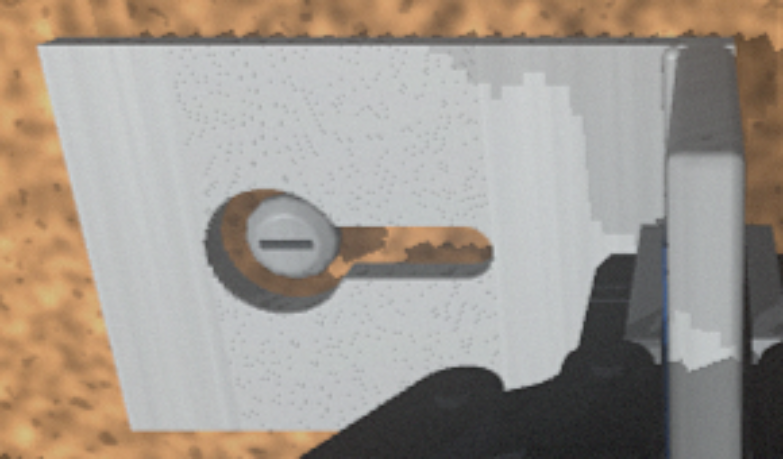

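The screw head shows inside the hole, at crop (290,236) with the hole centred near (278,250). I'll quantify the offset.

```bash
python3 - <<'E'
from rel import *
T=np.load("wrist.npz");L=(T["P"]-F)@E*1000;z=L[...,2]
box=np.zeros(z.shape,bool);box[222:285,130:195]=1
s=box&(z>13)&(z<16.3)&(np.hypot(L[...,0],L[...,1])<13);q=L[s];print("head",cv2.minEnclosingCircle(q[:,:2].astype(np.float32)),np.median(q,0))
pl=(z>17.2)&(z<22)&(T["d"]<.4)
n_,l,st,ce=cv2.connectedComponentsWithStats(pl.astype(np.uint8));k=1+st[1:,4].argmax()
print("plate top z",np.median(z[l==k]),cv2.minAreaRect(L[l==k][:,:2].astype(np.float32)))
cnt,hi=cv2.findContours((l==k).astype(np.uint8),cv2.RETR_CCOMP,cv2.CHAIN_APPROX_NONE)
for ci,hr in zip(cnt,hi[0]):
    if hr[3]>=0 and len(ci)>60:
        e=L[ci[:,0,1],ci[:,0,0]];e=e[abs(e[:,2]-np.median(z[l==k]))<1.5];print("hole bbox",e.min(0),e.max(0))
E
```

```text
head ((0.1871265470981598, -2.7494618892669678), 11.635886192321777) [ 0.02883373  0.25959647 14.66146713]
plate top z 19.429656178228107 ((23.446990966796875, -0.07724761962890625), (120.33892822265625, 81.543701171875), 0.05264755338430405)
hole bbox [-13.66030713 -12.58312384  17.96047621] [39.97658443 13.86970723 20.7135949 ]
```

Call:
jog_arm --plan '[{"dx": 2.5, "dy": -0.5, "dz": -5, "ax": 0, "ay": -0.001, "az": 0, "gripper": 0}, {"dx": 4, "dy": -1, "dz": -9, "ax": 0, "ay": -0.001, "az": 0, "gripper": 0}, {"dx": 5, "dy": -1.2, "dz": -11.5, "ax": 0, "ay": -0.001, "az": 0, "gripper": 0}, {"dx": 5.5, "dy": -1.3, "dz": -12.6, "ax": 0, "ay": -0.001, "az": 0, "gripper": 0}, {"dx": 5.5, "dy": -1.3, "dz": -12.6, "ax": 0, "ay": -0.001, "az": 0, "gripper": 0}, {"dx": 5.5, "dy": -1.3, "dz": -12.6, "ax": 0, "ay": -0.001, "az": 0, "gripper": 0}]'

```text
time: 7.3
ee_pos: [0.5951, -0.1892, 0.2724]
tcp_rot: [2.793, -0.001, 1.318]
ft_force: [-3.7, 2.2, 3.7]
opening: 0.113
grip_force: 60.0
```

```bash
python3 - <<'E'
from rel import *
f=state()
E
```

```text
t 7.3 TCP in face mm [8.1160e+01 1.3000e-01 1.8564e+02] rot err world [-0.001  -0.0006 -0.0002] force face [-2.6  1.3  4.9] mom [ 0.23  0.85 -0.08] open 0.113
```

Contact felt (about 7 N) with the bracket flat. Letting go: the fingers open to 26 mm and the arm holds.

Call:
jog_arm --plan '[{"dx": 0, "dy": 0, "dz": 0.3, "ax": 0, "ay": 0, "az": 0, "gripper": 14}, {"dx": 0, "dy": 0, "dz": 0.3, "ax": 0, "ay": 0, "az": 0, "gripper": 20}, {"dx": 0, "dy": 0, "dz": 0.3, "ax": 0, "ay": 0, "az": 0, "gripper": 26}, {"dx": 0, "dy": 0, "dz": 0.3, "ax": 0, "ay": 0, "az": 0, "gripper": 26}, {"dx": 0, "dy": 0, "dz": 0.3, "ax": 0, "ay": 0, "az": 0, "gripper": 26}, {"dx": 0, "dy": 0, "dz": 0.3, "ax": 0, "ay": 0, "az": 0, "gripper": 26}, {"dx": 0, "dy": 0, "dz": 0.3, "ax": 0, "ay": 0, "az": 0, "gripper": 26}, {"dx": 0, "dy": 0, "dz": 0.3, "ax": 0, "ay": 0, "az": 0, "gripper": 26}]'

```text
time: 8.1
ee_pos: [0.5954, -0.1894, 0.2724]
tcp_rot: [2.792, -0.001, 1.318]
ft_force: [-0.1, -0.1, -0.1]
opening: 0.31
grip_force: 0.0
```

```bash
cat >> rel.py <<'E'
def plate():
    im,d,m=take("wrist");T=np.load("wrist.npz");L=(T["P"]-F)@E*1000;z=L[...,2]
    pl=(abs(z-6)<3)&(d>0)&(d<.45)&(cv2.cvtColor(im,cv2.COLOR_RGB2HSV)[...,1]<50)
    n_,l,st,ce=cv2.connectedComponentsWithStats(pl.astype(np.uint8));k=1+st[1:,4].argmax();q=L[l==k]
    nn,c,w=plane(q/1000);print("plate top z",np.median(q[:,2]).round(2),"normal in face",nn.round(4),"rect",cv2.minAreaRect(q[:,:2].astype(np.float32)))
    hole=[e for e in cv2.findContours((l==k).astype(np.uint8),cv2.RETR_CCOMP,cv2.CHAIN_APPROX_NONE)[0]]
    print("plate x min",np.percentile(q[:,0],.5).round(2),"flange centre by that",np.percentile(q[:,0],.5).round(2)+115)
    f=(z>45)&(z<60)&(abs(L[...,1])<45)&(cv2.cvtColor(im,cv2.COLOR_RGB2HSV)[...,2]>90)&(d>0)&(L[...,0]>20)
    return im
E
python3 - <<'E'
from rel import *
state();im=plate();cv2.imwrite("pics/w5.png",im[...,::-1])
E
```

```text
t 8.1 TCP in face mm [8.1440e+01 8.0000e-02 1.8555e+02] rot err world [-0.0009 -0.0001 -0.0001] force face [-0.1 -0.1 -0.1] mom [ 0.09  0.37 -0.02] open 0.31
plate top z 6.02 normal in face [-1.e-03  8.e-04  1.e+00] rect ((24.099987030029297, 0.5425453186035156), (80.9593734741211, 120.42544555664062), 89.93812561035156)
plate x min -34.74 flange centre by that 80.25999999999999
```

View pics/w5.png

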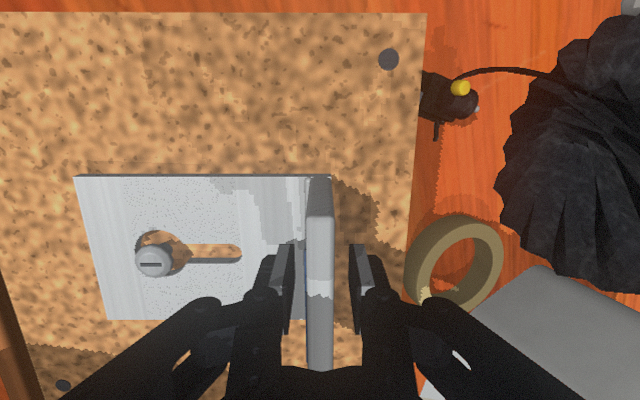

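Released: the plate lies flat (top at 6.0 mm, normal within 0.1°) and square, the screw head stands up through the hole at (153,262), and neither pad touches the flange. I'll narrow the fingers to 17 mm so the inner one stays clear of the screw, then push with the uphill pad.

Call:
jog_arm --plan '[{"dx": 0, "dy": 0, "dz": 0, "ax": 0, "ay": 0, "az": 0, "gripper": 17}, {"dx": 0, "dy": 0, "dz": 0, "ax": 0, "ay": 0, "az": 0, "gripper": 17}, {"dx": -1.8, "dy": 0.5, "dz": -0.7, "ax": 0, "ay": 0, "az": 0, "gripper": 17}, {"dx": -4.5, "dy": 1.2, "dz": -1.7, "ax": 0, "ay": 0, "az": 0, "gripper": 17}, {"dx": -8.2, "dy": 2.1, "dz": -3.1, "ax": 0, "ay": 0, "az": 0, "gripper": 17}, {"dx": -11.8, "dy": 3.1, "dz": -4.5, "ax": 0, "ay": 0, "az": 0, "gripper": 17}, {"dx": -15.5, "dy": 4, "dz": -5.8, "ax": 0, "ay": 0, "az": 0, "gripper": 17}, {"dx": -19.1, "dy": 4.9, "dz": -7.2, "ax": 0, "ay": 0, "az": 0, "gripper": 17}, {"dx": -22.7, "dy": 5.9, "dz": -8.6, "ax": 0, "ay": 0, "az": 0, "gripper": 17}, {"dx": -22.7, "dy": 5.9, "dz": -8.6, "ax": 0, "ay": 0, "az": 0, "gripper": 17}]'

```text
time: 9.15
ee_pos: [0.5721, -0.1833, 0.2636]
tcp_rot: [2.793, -0.001, 1.318]
ft_force: [0.8, -0.8, -0.1]
opening: 0.199
grip_force: 0.1
```

```bash
python3 - <<'E'
from rel import *
state();plate()
E
```

```text
t 9.15 TCP in face mm [5.5820e+01 9.0000e-02 1.8555e+02] rot err world [-0.0011 -0.0012 -0.0001] force face [ 0.8 -0.6 -0.4] mom [0.07 0.3  0.03] open 0.199
plate top z 6.04 normal in face [-0.002   0.0011  1.    ] rect ((2.4631195068359375, 0.49660491943359375), (81.03843688964844, 120.56541442871094), 89.99481201171875)
plate x min -56.58 flange centre by that 58.42
```

Call:
jog_arm --plan '[{"dx": -2.7, "dy": 0.7, "dz": -1, "ax": 0, "ay": 0, "az": 0, "gripper": 17}, {"dx": -5.5, "dy": 1.4, "dz": -2.1, "ax": 0, "ay": 0, "az": 0, "gripper": 17}, {"dx": -8.2, "dy": 2.1, "dz": -3.1, "ax": 0, "ay": 0, "az": 0, "gripper": 17}, {"dx": -10.9, "dy": 2.8, "dz": -4.1, "ax": 0, "ay": 0, "az": 0, "gripper": 17}, {"dx": -10.9, "dy": 2.8, "dz": -4.1, "ax": 0, "ay": 0, "az": 0, "gripper": 17}, {"dx": -10.9, "dy": 2.8, "dz": -4.1, "ax": 0, "ay": 0, "az": 0, "gripper": 17}]'

```text
time: 9.8
ee_pos: [0.565, -0.1818, 0.2626]
tcp_rot: [2.797, -0.001, 1.318]
ft_force: [1.3, 0.3, 1.6]
opening: 0.202
grip_force: 1.0
```

```bash
python3 - <<'E'
from rel import *
state();plate()
E
```

```text
t 9.8 TCP in face mm [ 48.71  -0.2  187.  ] rot err world [-0.0022 -0.0046 -0.0003] force face [1.6 0.6 1.1] mom [ 0.03  0.02 -0.03] open 0.202
plate top z 6.05 normal in face [-0.0018  0.0011  1.    ] rect ((-5.252037048339844, 0.20277023315429688), (120.68470001220703, 81.21723175048828), 0.061927538365125656)
plate x min -64.27 flange centre by that 50.730000000000004
```

```bash
python3 - <<'E'
from rel import *
o=ctrl.observe();print(o["joints"].round(3),o["dq"].round(3),o["tau"].round(2))
E
```

```text
[ 0.204  0.817  0.047  1.948 -0.711  0.043  0.683] [ 0.005 -0.001 -0.014 -0.008  0.478  0.002 -0.51 ] [ 6.000e-02 -5.094e+01  2.110e+00 -7.650e+00 -2.000e-02 -5.800e-01
 -1.600e-01]
```

Joint 6 has reached its lower limit (0.04), so the arm can't push further at this tilt. I'll back off, open clear of the flange, then finish the push with the tool less tilted, in contact low on the flange's uphill side.

Call:
jog_arm --plan '[{"dx": 3, "dy": -0.8, "dz": 1.1, "ax": 0, "ay": 0, "az": 0, "gripper": 25}, {"dx": 6, "dy": -1.6, "dz": 2.3, "ax": 0, "ay": 0, "az": 0, "gripper": 40}, {"dx": 8, "dy": -2.1, "dz": 3, "ax": 0, "ay": 0, "az": 0, "gripper": 40}, {"dx": 10, "dy": -2.6, "dz": 3.8, "ax": 0, "ay": 0, "az": 0, "gripper": 40}, {"dx": 10, "dy": -2.6, "dz": 3.8, "ax": 0, "ay": 0, "az": 0, "gripper": 40}, {"dx": 10, "dy": -2.6, "dz": 3.8, "ax": 0, "ay": 0, "az": 0, "gripper": 40}]'

```text
time: 10.45
ee_pos: [0.5747, -0.1842, 0.266]
tcp_rot: [2.799, -0.001, 1.318]
ft_force: [0.3, -0.1, 0.2]
opening: 0.467
grip_force: 0.0
```

```bash
python3 - <<'E'
from rel import *
state();o=ctrl.observe();print(o["joints"].round(3));plate()
E
```

```text
t 10.45 TCP in face mm [ 5.9220e+01 -5.0000e-02  1.8678e+02] rot err world [-0.0029 -0.0062 -0.0005] force face [0.3 0.  0.1] mom [ 0.12  0.35 -0.02] open 0.467
[ 0.185  0.82   0.08   1.917 -0.69   0.081  0.656]
plate top z 6.03 normal in face [-9.e-04  8.e-04  1.e+00] rect ((-5.255229949951172, 0.22475433349609375), (120.63131713867188, 81.3684310913086), 0.08624984323978424)
plate x min -64.31 flange centre by that 50.69
```

Call:
jog_arm --plan '[{"dx": 0, "dy": 0, "dz": 0, "ax": 0, "ay": 0, "az": 0, "gripper": 60}, {"dx": 0, "dy": 0, "dz": 0, "ax": 0, "ay": 0, "az": 0, "gripper": 60}, {"dx": 6.5, "dy": -1.7, "dz": 2.2, "ax": 0.011, "ay": 0.042, "az": 0, "gripper": 60}, {"dx": 13, "dy": -3.3, "dz": 4.2, "ax": 0.022, "ay": 0.085, "az": 0, "gripper": 60}, {"dx": 19.2, "dy": -4.9, "dz": 5.8, "ax": 0.033, "ay": 0.127, "az": 0, "gripper": 60}, {"dx": 25.3, "dy": -6.5, "dz": 7.5, "ax": 0.044, "ay": 0.169, "az": 0, "gripper": 60}, {"dx": 22.8, "dy": -5.8, "dz": 22, "ax": 0.044, "ay": 0.169, "az": 0, "gripper": 60}, {"dx": 19.4, "dy": -5, "dz": 42, "ax": 0.044, "ay": 0.169, "az": 0, "gripper": 60}, {"dx": 16, "dy": -4.1, "dz": 62, "ax": 0.044, "ay": 0.169, "az": 0, "gripper": 60}, {"dx": 16, "dy": -4.1, "dz": 62, "ax": 0.044, "ay": 0.169, "az": 0, "gripper": 60}]'

```text
time: 11.5
ee_pos: [0.5907, -0.189, 0.3313]
tcp_rot: [2.967, -0.001, 1.317]
ft_force: [1.3, -0.5, -0.3]
opening: 0.703
grip_force: 0.0
```

```bash
cat >> rel.py <<'E'
def goal(tipx,tipz,tilt,off=173):
    """world shift/turn putting the point `off` ahead of TCP at face (tipx,0,tipz), tool tilted `tilt` deg from vertical"""
    o=ctrl.observe();Rt=R.from_euler('xyz',o["tcp_rot"]).as_matrix();t=np.radians(tilt)
    k=np.array([-np.sin(t)*np.cos(a),-np.sin(t)*np.sin(a),np.cos(t)]) # tool axis back
    Rd=np.stack([np.cross(np.cross(uy,k),-k),np.cross(uy,k),-k],1)
    tgt=F+E@np.array([tipx,0,tipz])/1000+k*off/1000
    print("goal",(tipx,tipz,tilt),"shift mm",((tgt-o["ee_pos"])*1000).round(1),"turn",R.from_matrix(Rd@Rt.T).as_rotvec().round(4))
    print("tip now in face",(E.T@(o["ee_pos"]+Rt[:,2]*off/1000-F)*1000).round(1))
E
python3 - <<'E'
from rel import *
state();o=ctrl.observe();print(o["joints"].round(3));plate()
goal(90,75,5);goal(75,16,5);goal(60,16,5)
E
```

```text
t 11.5 TCP in face mm [ 97.27  -0.74 242.49] rot err world [-0.0451 -0.1693  0.0006] force face [ 1.2 -0.1 -0.8] mom [0.06 0.18 0.01] open 0.703
[ 0.007  0.783  0.409  1.757 -0.59   0.54   0.52 ]
plate top z 5.98 normal in face [-1.e-03  5.e-04  1.e+00] rect ((-4.994415283203125, 0.06327056884765625), (121.28559112548828, 81.04855346679688), 0.015880398452281952)
plate x min -64.15 flange centre by that 50.849999999999994
goal (90, 75, 5) shift mm [34.7 -8.6 14. ] turn [0.0196 0.0826 0.0004]
tip now in face [66.  -0.1 70.9]
goal (75, 16, 5) shift mm [ 40.6 -10.1 -46.6] turn [0.0196 0.0826 0.0004]
tip now in face [66.  -0.1 70.9]
goal (60, 16, 5) shift mm [ 26.9  -6.6 -51.7] turn [0.0196 0.0826 0.0004]
tip now in face [66.  -0.1 70.9]
```

Call:
jog_arm --plan '[{"dx": 17, "dy": -4, "dz": 7, "ax": 0.01, "ay": 0.041, "az": 0, "gripper": 0}, {"dx": 35, "dy": -8.6, "dz": 14, "ax": 0.0196, "ay": 0.0826, "az": 0, "gripper": 0}, {"dx": 45, "dy": -11.3, "dz": 5, "ax": 0.0196, "ay": 0.0826, "az": 0, "gripper": 0}, {"dx": 45.5, "dy": -11.3, "dz": -10, "ax": 0.0196, "ay": 0.0826, "az": 0, "gripper": 0}, {"dx": 45.5, "dy": -11.3, "dz": -30, "ax": 0.0196, "ay": 0.0826, "az": 0, "gripper": 0}, {"dx": 45.5, "dy": -11.3, "dz": -42, "ax": 0.0196, "ay": 0.0826, "az": 0, "gripper": 0}, {"dx": 45.5, "dy": -11.3, "dz": -45.8, "ax": 0.0196, "ay": 0.0826, "az": 0, "gripper": 0}, {"dx": 45.5, "dy": -11.3, "dz": -45.8, "ax": 0.0196, "ay": 0.0826, "az": 0, "gripper": 0}, {"dx": 45.5, "dy": -11.3, "dz": -45.8, "ax": 0.0196, "ay": 0.0826, "az": 0, "gripper": 0}]'

```text
time: 12.45
ee_pos: [0.6363, -0.1999, 0.2827]
tcp_rot: [3.057, 0.0, 1.318]
ft_force: [0.6, 0.6, 0.1]
opening: 0.0
grip_force: 0.0
```

```bash
python3 - <<'E'
from rel import *
state();o=ctrl.observe();print(o["joints"].round(3));im=plate();cv2.imwrite("pics/w6.png",im[...,::-1])
goal(80,15,5);goal(70,15,5);goal(60,15,5)
E
```

```text
t 12.45 TCP in face mm [1.2464e+02 1.7000e-01 1.8073e+02] rot err world [-0.0662 -0.2565  0.0003] force face [ 0.5  0.8 -0. ] mom [ 0.04  0.06 -0.05] open 0.0
[ 0.014  0.923  0.432  1.59  -0.572  0.668  0.47 ]
plate top z 5.94 normal in face [-7.0e-04  1.2e-03  1.0e+00] rect ((-4.972286224365234, 0.04544830322265625), (121.8425521850586, 81.2864990234375), 0.0960666611790657)
plate x min -64.25 flange centre by that 50.75
goal (80, 15, 5) shift mm [-0.4 -0.1  1. ] turn [-0.0002 -0.002   0.0001]
tip now in face [79.7  0.1 14. ]
goal (70, 15, 5) shift mm [-9.5  2.3 -2.4] turn [-0.0002 -0.002   0.0001]
tip now in face [79.7  0.1 14. ]
goal (60, 15, 5) shift mm [-18.6   4.6  -5.8] turn [-0.0002 -0.002   0.0001]
tip now in face [79.7  0.1 14. ]
```

View pics/w6.png

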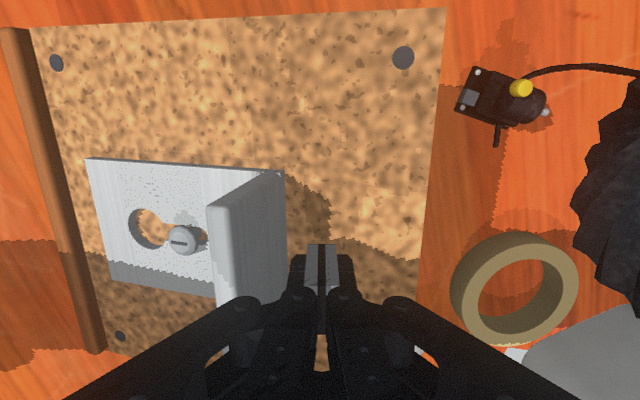

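The screw head is at (183,240), part-way into the slot. The closed fingers stand behind the flange at (322,265). Pushing downhill in small steps.

Call:
jog_arm --plan '[{"dx": -2.7, "dy": 0.7, "dz": 0, "ax": 0, "ay": 0, "az": 0, "gripper": 0}, {"dx": -5.5, "dy": 1.4, "dz": -1.1, "ax": 0, "ay": 0, "az": 0, "gripper": 0}, {"dx": -8.2, "dy": 2.1, "dz": -2.1, "ax": 0, "ay": 0, "az": 0, "gripper": 0}, {"dx": -10, "dy": 2.6, "dz": -2.8, "ax": 0, "ay": 0, "az": 0, "gripper": 0}, {"dx": -11.8, "dy": 3.1, "dz": -3.5, "ax": 0, "ay": 0, "az": 0, "gripper": 0}, {"dx": -13.6, "dy": 3.5, "dz": -4.2, "ax": 0, "ay": 0, "az": 0, "gripper": 0}, {"dx": -13.6, "dy": 3.5, "dz": -4.2, "ax": 0, "ay": 0, "az": 0, "gripper": 0}]'

```text
time: 13.2
ee_pos: [0.6229, -0.1962, 0.2783]
tcp_rot: [3.057, 0.0, 1.318]
ft_force: [0.7, -0.3, 1.4]
opening: -0.003
grip_force: 0.7
```

```bash
python3 - <<'E'
from rel import *
state();plate();goal(60,15,5)
E
```

```text
t 13.2 TCP in face mm [110.07   0.36 181.36] rot err world [-0.0661 -0.2564 -0.    ] force face [ 1.2 -0.1  1. ] mom [-0.02 -0.15  0.01] open -0.003
plate top z 5.96 normal in face [-7.e-04  9.e-04  1.e+00] rect ((-6.511348724365234, -0.008731842041015625), (81.31147766113281, 121.85797119140625), 89.98858642578125)
plate x min -65.94 flange centre by that 49.06
goal (60, 15, 5) shift mm [-5.1  0.9 -1.1] turn [-0.0006 -0.0026 -0.0001]
tip now in face [64.8  0.4 14.4]
```

Call:
jog_arm --plan '[{"dx": -1.4, "dy": 0.3, "dz": -0.5, "ax": 0, "ay": 0, "az": 0, "gripper": 0}, {"dx": -2.7, "dy": 0.6, "dz": -1, "ax": 0, "ay": 0, "az": 0, "gripper": 0}, {"dx": -4.1, "dy": 0.9, "dz": -1.5, "ax": 0, "ay": 0, "az": 0, "gripper": 0}, {"dx": -4.1, "dy": 0.9, "dz": -1.5, "ax": 0, "ay": 0, "az": 0, "gripper": 0}, {"dx": -4.1, "dy": 0.9, "dz": -1.5, "ax": 0, "ay": 0, "az": 0, "gripper": 0}]'

```text
time: 13.75
ee_pos: [0.6184, -0.1953, 0.2765]
tcp_rot: [3.058, 0.0, 1.318]
ft_force: [1.2, -0.6, 1.7]
opening: -0.003
grip_force: 0.8
```

```bash
python3 - <<'E'
from rel import *
state();plate()
E
```

```text
t 13.75 TCP in face mm [1.0516e+02 1.4000e-01 1.8124e+02] rot err world [-6.660e-02 -2.579e-01  1.000e-04] force face [ 1.9 -0.3  1.1] mom [-0.09 -0.17  0.03] open -0.003
plate top z 5.96 normal in face [-0.0011  0.0012  1.    ] rect ((-11.718544006347656, -0.019039154052734375), (81.22328186035156, 121.66231536865234), 89.91293334960938)
plate x min -71.16 flange centre by that 43.84
```

Call:
jog_arm --plan '[{"dx": -0.5, "dy": 0.1, "dz": -0.2, "ax": 0, "ay": 0, "az": 0, "gripper": 0}, {"dx": -0.9, "dy": 0.2, "dz": -0.3, "ax": 0, "ay": 0, "az": 0, "gripper": 0}, {"dx": -0.9, "dy": 0.2, "dz": -0.3, "ax": 0, "ay": 0, "az": 0, "gripper": 0}]'

```text
time: 14.1
ee_pos: [0.6177, -0.195, 0.2763]
tcp_rot: [3.058, 0.0, 1.318]
ft_force: [1.5, -0.8, 2.2]
opening: 0.005
grip_force: 1.1
```

```bash
python3 - <<'E'
from rel import *
state();plate()
E
```

```text
t 14.1 TCP in face mm [1.0439e+02 1.8000e-01 1.8126e+02] rot err world [-0.0665 -0.2573  0.    ] force face [ 2.3 -0.4  1.5] mom [-0.03 -0.27  0.01] open 0.005
plate top z 5.95 normal in face [-0.001   0.0012  1.    ] rect ((-12.448593139648438, -0.07881546020507812), (81.36534118652344, 121.60086059570312), 89.8157958984375)
plate x min -71.8 flange centre by that 43.2
```

Call:
jog_arm --plan '[{"dx": -0.5, "dy": 0.1, "dz": -0.2, "ax": 0, "ay": 0, "az": 0, "gripper": 0}, {"dx": -0.7, "dy": 0.2, "dz": -0.3, "ax": 0, "ay": 0, "az": 0, "gripper": 0}, {"dx": -0.7, "dy": 0.2, "dz": -0.3, "ax": 0, "ay": 0, "az": 0, "gripper": 0}]'

```text
time: 14.45
ee_pos: [0.6172, -0.1949, 0.2761]
tcp_rot: [3.057, 0.0, 1.318]
ft_force: [2.0, -1.3, 2.9]
opening: -0.004
grip_force: 1.7
```

```bash
python3 - <<'E'
from rel import *
state();plate()
E
```

```text
t 14.45 TCP in face mm [103.92   0.19 181.3 ] rot err world [-6.610e-02 -2.565e-01  1.000e-04] force face [ 3.1 -0.8  1.9] mom [-0.12 -0.46 -0.03] open -0.004
plate top z 5.97 normal in face [-6.e-04  9.e-04  1.e+00] rect ((-12.789691925048828, -0.10028076171875), (81.3995361328125, 121.56576538085938), 89.90451049804688)
plate x min -72.01 flange centre by that 42.989999999999995
```

Call:
jog_arm --plan '[{"dx": -0.5, "dy": 0.1, "dz": -0.2, "ax": 0, "ay": 0, "az": 0, "gripper": 0}, {"dx": -0.7, "dy": 0.2, "dz": -0.3, "ax": 0, "ay": 0, "az": 0, "gripper": 0}, {"dx": -0.7, "dy": 0.2, "dz": -0.3, "ax": 0, "ay": 0, "az": 0, "gripper": 0}]'

```text
time: 14.8
ee_pos: [0.6169, -0.1949, 0.2761]
tcp_rot: [3.056, 0.0, 1.318]
ft_force: [5.3, -1.4, 3.7]
opening: -0.002
grip_force: 2.9
```

```bash
python3 - <<'E'
from rel import *
state();plate()
E
```

```text
t 14.8 TCP in face mm [1.0354e+02 1.5000e-01 1.8139e+02] rot err world [-0.0656 -0.2554  0.    ] force face [ 6.4 -0.   1.6] mom [-0.24 -0.94  0.03] open -0.002
plate top z 5.97 normal in face [-0.001   0.0011  1.    ] rect ((-12.824333190917969, 0.03448486328125), (81.15919494628906, 121.46101379394531), 89.91873168945312)
plate x min -72.14 flange centre by that 42.86
```

The force climbs while the plate no longer moves: the screw is home against the slot end. Withdrawing uphill and up.

Call:
jog_arm --plan '[{"dx": 4, "dy": -1, "dz": 1.5, "ax": 0, "ay": 0, "az": 0, "gripper": 0}, {"dx": 14, "dy": -3.6, "dz": 5.3, "ax": 0, "ay": 0, "az": 0, "gripper": 0}, {"dx": 20, "dy": -5, "dz": 15, "ax": 0, "ay": 0, "az": 0, "gripper": 0}, {"dx": 20, "dy": -5, "dz": 45, "ax": 0, "ay": 0, "az": 0, "gripper": 0}, {"dx": 20, "dy": -5, "dz": 85, "ax": 0, "ay": 0, "az": 0, "gripper": 0}, {"dx": 20, "dy": -5, "dz": 120, "ax": 0, "ay": 0, "az": 0, "gripper": 0}, {"dx": 0, "dy": -15, "dz": 140, "ax": 0, "ay": 0, "az": 0, "gripper": 0}, {"dx": 0, "dy": -15, "dz": 140, "ax": 0, "ay": 0, "az": 0, "gripper": 0}, {"dx": 0, "dy": -15, "dz": 140, "ax": 0, "ay": 0, "az": 0, "gripper": 0}]'

```text
time: 15.75
ee_pos: [0.6153, -0.2094, 0.4146]
tcp_rot: [3.062, -0.001, 1.317]
ft_force: [-0.6, 0.9, -0.2]
opening: -0.004
grip_force: 0.0
```

```bash
python3 - <<'E'
from rel import *
state();im=plate();cv2.imwrite("pics/w7.png",im[...,::-1])
L=(np.load("wrist.npz")["P"]-F)@E*1000
s=(abs(L[...,2]-15)<2)&(np.hypot(L[...,0],L[...,1])<13);print("head",cv2.minEnclosingCircle(L[s][:,:2].astype(np.float32)),np.median(L[s],0))
e=(abs(L[...,2]-53)<4)&(abs(L[...,1])<45)&(abs(L[...,0]-45)<15);print("flange top",cv2.minAreaRect(L[e][:,:2].astype(np.float32)),e.sum())
E
```

```text
t 15.75 TCP in face mm [152.93 -14.3  310.8 ] rot err world [-0.0687 -0.2609  0.001 ] force face [-0.9  0.7  0. ] mom [ 0.04  0.1  -0.04] open -0.004
plate top z 5.93 normal in face [-6.e-04  2.e-04  1.e+00] rect ((-12.449161529541016, 0.04991912841796875), (80.38910675048828, 120.99388122558594), 89.81283569335938)
plate x min -71.99 flange centre by that 43.010000000000005
head ((0.03261378034949303, -0.2446337193250656), 8.657474517822266) [ 0.24385543  0.06579202 14.58996611]
flange top ((43.06483840942383, 0.3795661926269531), (79.53685760498047, 10.575849533081055), 89.92027282714844) 1421
```

View pics/w7.png

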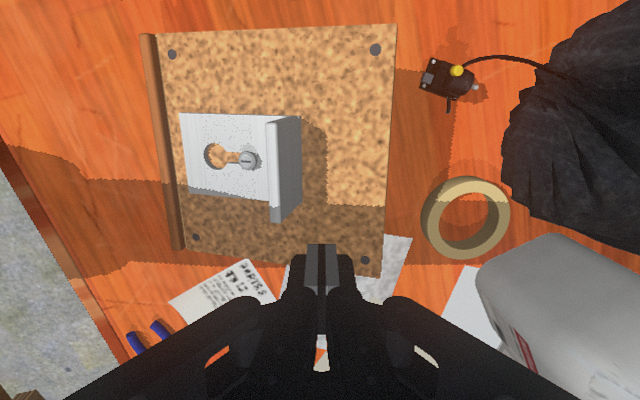

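The screw head at (249,160) sits at the slot's flange end. The plate is flat and square (within 0.2°), the robot is clear and the force is zero. Handing in.

```bash
python3 -c "
from rig import ctrl
print(ctrl.finish_job())"
```

```text
the job is handed in; nothing more can be done
None
```

The bracket is on the cork with the screw home at the end of the slot. It lies flat and square (within 0.2°) with the robot clear, and I handed the job in at about 16 s; no verdict was shown.

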